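# Fill the spice rack in order of height

### The job

The pepper mill and the little dark-lidded jar already stand in the two end cells of the wooden spice rack. Stand the four spice jars from the worktop upright in the four empty cells between them, one to a cell, so that the heights step down steadily from the mill to the little jar. Set each jar down on the rack's floor rather than dropping it, leave the mill and the little jar in their cells, and do not disturb the bean tin or the drinking glass.

Things in the scene. Friction and masses are not known exactly. Their poses are not given: they have to be found in the camera images.
- rack: Brown wooden rack, 96 (x) by 443 mm (y), fixed; origin: centre of underside, z up, x away from the robot. Six cells in a row along y, centres at x 0, y -177.5, -106.5, -35.5, 35.5, 106.5, 177.5 mm, each 68 (y) by 72 mm (x) inside; end cells taken. Heights above origin: cell floor 10, dividers (3 mm thick) 31, front lip 34, back board 42, end cheeks 50 mm.
- mill: Dark brown wooden pepper mill, 58 mm across, 150 mm high, with a small metal knob on top. Stands loose in one end cell of the rack (either end). It stays there. Origin at the centre of its underside, z up; round, so its yaw does not matter. 
- little_jar: Little round brown jar with a black lid, 42 mm across, 70 mm high. Stands loose in the other end cell of the rack. It stays there. Origin at the centre of its underside, z up; round, so its yaw does not matter. 
- jar_a: Tallest of the four jars to be placed: round, 56 mm across the body, red lid 53 mm across (its top 22 mm), pale label, 120 mm high, 0.2 kg. Origin at the centre of its underside, z up; round, so its yaw does not matter. 
- jar_b: Second tallest: slim spice jar, 45 mm across body and cap, red cap (its top 20 mm), dark blue label, 108 mm high, 0.11 kg. Origin at the centre of its underside, z up; round, so its yaw does not matter. 
- jar_c: Third tallest: slim spice jar, 44 mm across body and cap, orange-red cap (its top 20 mm), yellowish label, 98 mm high, 0.11 kg. Origin at the centre of its underside, z up; round, so its yaw does not matter. 
- jar_d: Shortest of the four: round, 48 mm across the body, white lid 45 mm across (its top 15 mm), green and white label, 88 mm high, 0.14 kg. Origin at the centre of its underside, z up; round, so its yaw does not matter. 
- bean_can: Bystander: short red tin can, 75 mm across, 58 mm high, standing loose to the left of the jars. Origin at the centre of its underside, z up; round, so its yaw does not matter. 
- glass: Bystander: clear drinking glass, 81 mm across, 91 mm high, standing loose behind the jars. Origin at the centre of its underside, z up; round, so its yaw does not matter. 
There are look-alikes about, which are no part of the job. Leave any turquoise look-alike of the jar_d alone.

How it is judged:
At the end, for the whole second after the job is handed in: From mill to little jar stand the 120, 108, 98 and 88 mm jars, each upright (0.06 rad), at rest on the rack's floor (within 5 mm), within 15 mm along and 16 mm across the row of its cell's centre; mill and little jar still in their end cells (((y of mill in the frame of rack above 0 m and y of jar_a in the frame of rack between 0.0915 and 0.1215 m and y of jar_b in the frame of rack between 0.0205 and 0.0505 m and y of jar_c in the frame of rack between -0.0505 and -0.0205 m and y of jar_d in the frame of rack between -0.1215 and -0.0915 m) or (y of mill in the frame of rack below 0 m and y of jar_a in the frame of rack between -0.1215 and -0.0915 m and y of jar_b in the frame of rack between -0.0505 and -0.0205 m and y of jar_c in the frame of rack between 0.0205 and 0.0505 m and y of jar_d in the frame of rack between 0.0915 and 0.1215 m)) and x of jar_a in the frame of rack between -0.016 and 0.016 m and z of each of jar_a, jar_b, jar_c, jar_d, mill, little_jar in the frame of rack below 0.015 m and angle between each of jar_a, jar_b, jar_c, jar_d, mill, little_jar's own z axis and vertical below 0.06 rad and linear speed of each of jar_a, jar_b, jar_c, jar_d, mill, little_jar below 0.02 m/s and x of jar_b in the frame of rack between -0.016 and 0.016 m and x of jar_c in the frame of rack between -0.016 and 0.016 m and x of jar_d in the frame of rack between -0.016 and 0.016 m and x of mill in the frame of rack between -0.016 and 0.016 m and x of little_jar in the frame of rack between -0.016 and 0.016 m); the robot touches nothing.
It fails at once if one of the four jars is dropped, thrown or knocked flying (moves faster than 0.6 m/s without being held) ((linear speed of jar_a above 0.6 m/s and contact force between the fingers and jar_a below 0.3 N) or (linear speed of jar_b above 0.6 m/s and contact force between the fingers and jar_b below 0.3 N) or (linear speed of jar_c above 0.6 m/s and contact force between the fingers and jar_c below 0.3 N) or (linear speed of jar_d above 0.6 m/s and contact force between the fingers and jar_d below 0.3 N)).
It fails at once if the pepper mill or the little jar is taken out of its end cell or tipped (distance of any of mill, little_jar from where it was at the start of the episode above 0.035 m or angle between any of mill, little_jar's own z axis and vertical above 0.3 rad).
It fails at once if the bean tin or the drinking glass is pushed more than 25 mm or tipped (distance of any of bean_can, glass from where it was at the start of the episode above 0.025 m or angle between any of bean_can, glass's own z axis and vertical above 0.3 rad).
It also fails if it takes over 90 s, if anything falls off the work surface, if the arm or the gripper's body presses on something with over 40 N, if the wrist force passes 120 N, or if a joint passes its speed limit or range.

### The arm

A 6-joint arm with a two-finger parallel gripper is mounted at the origin on a cart in front of the work surface, level with it; the furniture and walls round the work are solid. World frame = base frame: x ahead of the robot, y to its left, z up, the work surface at z = 0. Lengths are in m, angles in rad, forces in N, time in s.
With the tool pointing down it reaches from about 0.4 to 0.825 m from the base axis. Payload 7 kg.
Tool frame: the origin (TCP) lies midway between the tips of the shut fingers; the grasp point (between the pads) lies 19 mm behind it; z points along the fingers, y is the line along which they close (so a half turn about z gives the same grasp; the last joint's range is limited). The gripper opens to 88 mm and grips with 3 to 60 N. Pads are 19 mm wide; open, the fingers measure 130 mm over their backs; the gripper's body (78 mm by 193 mm) begins 47 mm behind the grasp point.
Start: joints at [1.418, 0.359, 0.012, 0, -1.224, -0.288], TCP at [0.288, 0.61, 0.227] pointing down, gripper open.
Joint ranges: [-3.07, 3.07], [-1.43, 2.12], [-1.02, 1.25], [-3.03, 1.67], [-3.05, -0], [-3.03, 3.03]. Speed limits (rad/s): [2.39, 2.39, 3.01, 3.14, 3.14, 3.14].

### API

Orientations are given as [roll, pitch, yaw] about the fixed x, y, z axes, in that order (R = Rz(yaw) Ry(pitch) Rx(roll)).
In Python, from station import get_state, grab_frame, calibration, job_done, boxes_of, regions_of, spot_point gives the robot as it stands. The module is installed in compiled form; this text tells all that it offers.
- The arm moves only by the tool arm_command, never from a script. Its argument "commands" is a list of rows, each an object of numbers: "tx", "ty", "tz": the shift along the tool's x, y, z each as a share of 25 cm, from -1 to 1; "twist": the turn about the tool's z as a share of 180 degrees, from -1 to 1. A call has exactly 8 rows; each row is the pose to reach, as a shift and turn from the pose commanded when the call began, along the tool's axes at that moment, turning the shorter way round; what a row does not reach only later rows make up. A row lasts 1/12 s, in which the tool goes at most 41.7 mm and 7.16 degrees, less where a joint would pass 70% of its speed; a pose out of reach is approached as far as the arm can. A call with a number of a shift or a turn outside -1 to 1 is refused whole. A call with a gripper value outside its range is refused whole. "claw" is the opening, from 0 (shut) to 1 (fully open), set as the call begins (left out, the last holds). The fingers move at their own pace and stop on an object; "grip_force" is the grip in N (left out, the last holds). Time passes only in rows, so rows that repeat a pose let the fingers close, or fill a call up. It gives the time, the measured TCP pose, the force, the opening and the grip force at its end, in the units of the state.
- get_state(): the state, without advancing time (a new reading comes with each control period).
- grab_frame(name): name is "scene" or "top" or "wrist"; returns the picture (480x640x3 uint8, red, green, blue); there is no depth.
- calibration(name): a dict with "camera_matrix" (3x3 intrinsics, pixels), "extrinsics" (4x4, takes a point from camera to world coordinates). Camera axes: x right, y down, z forward; pixel columns grow to the right and rows downward; lengths in m; the calibration is good to about 2 mm. The wrist camera is an equidistant fisheye: a pixel r from the principal point sees the ray r / f radians off the axis. A picture is of the moment at which its call begins: read the wrist's pose just before it. calibration takes no time and is no camera call; for the wrist camera it gives the pose at the moment of the call.
- job_done(): hands the job in; it is judged then, once.
Trained networks look in the newest picture that a camera, given by its name, has taken for a name from the list of things; names that differ only in an ending like _2 or _b are one class to them, and where a whole thing is asked for, a point or a joint stands for the part that bears it (a point fixed in the world has none). Each returns a list of dicts, best first, with "score" (0 to 1); they miss things now and then, are a little off and sometimes report something else, mostly with a low value. They report only what shows in the picture. A call takes as long as a camera call. They do not tell look-alikes from the thing itself.
- boxes_of(query, camera): "rect" ([left, top, right, bottom] in pixels, round what is visible of it).
- regions_of(query, camera): "region" (480x640 bool, what is visible of it) and "rect" ([left, top, right, bottom] in pixels, round what is visible of it).
- spot_point(query, camera): "uv" ([column, row] in pixels: a listed point, or the origin of a listed thing).
The state is a dict: "t": time; "q": joint angles; "qd": joint speeds; "joint_efforts": joint torques, N m; "eef_pos": TCP position; "ee_rot": TCP orientation; "force": force on the tool from outside, world axes, zero at the start; "moment": the same for the moment, N m; "width": finger opening in m; "gripper_force": force on a finger pad.
Only numpy, scipy, OpenCV 4.12 (cv2) and the standard library are available. Lean on these libraries where they do the work, as an engineer would, in place of code of your own. Each camera call takes 0.05 s, during which the arm holds its last target. There are 200 camera calls.

## Working session

There is one attempt and no reset: what is moved stays moved. The work goes in short steps, Python scripts to look and compute and a tool call to move; the robot and the scene stay as the last step left them, time stands still between calls to the robot, and variables do not carry over. Pictures are saved under pics/ and viewed, at most 14 in all, crops included, and the job is handed in when it is done.

Besides the shell and the picture viewer there is one more tool, called by a JSON object that holds its "name" and its "arguments". arm_command: Moves the arm, as the interface text tells. Shift numbers are shares of 25 cm and turn numbers shares of 180 degrees, none past 1 either way. Its arguments: {"type":"object","properties":{"commands":{"type":"array"},"claw":{"type":"number"},"grip_force":{"type":"number"}},"required":["commands"]}

```bash
mkdir -p pics
cat > h.py <<'E'
import numpy as np, cv2
from station import *
def save(n,f): cv2.imwrite(f"pics/{f}.png",grab_frame(n)[:,:,::-1])
def world(n,uv,z):
    c=calibration(n);K=np.array(c["camera_matrix"]);T=np.array(c["extrinsics"])
    d=np.linalg.inv(K)@[uv[0],uv[1],1]
    if n=="wrist":
        r=np.hypot(d[0],d[1]);d=np.array([d[0]/r*np.sin(r),d[1]/r*np.sin(r),np.cos(r)])
    d=T[:3,:3]@d;o=T[:3,3];return o+d*(z-o[2])/d[2]
def pix(n,p):
    c=calibration(n);K=np.array(c["camera_matrix"]);T=np.array(c["extrinsics"])
    q=T[:3,:3].T@(np.array(p)-T[:3,3]);return (K@(q/q[2]))[:2]
E
python3 - <<'E'
from h import *
save("scene","s0");save("top","t0")
s=get_state();print(s["t"],s["eef_pos"],s["ee_rot"],s["width"])
for n in ("scene","top"):
    c=calibration(n);print(n,np.round(np.array(c["extrinsics"]),3).tolist(),c["camera_matrix"][0][0])
H=dict(rack=0,mill=.01,little_jar=.01,jar_a=0,jar_b=0,jar_c=0,jar_d=0,bean_can=0,glass=0)
for k,z in H.items():
  for n in ("scene","top"):
    print(k,n,[(round(r["score"],2),np.round(r["uv"]).tolist(),np.round(world(n,r["uv"],z)[:2],3).tolist()) for r in spot_point(k,n)[:4]])
E
```

```text
0.1 [0.2878076  0.61007628 0.225709  ] [ 3.14007732e+00 -1.11592860e-04 -4.40910483e-01] 0.08703703611025848
scene [[0.579, -0.56, 0.593, -0.058], [-0.815, -0.388, 0.43, -0.137], [-0.01, -0.732, -0.681, 0.812], [0.0, 0.0, 0.0, 1.0]] 434.3792101818926
top [[-0.012, -0.997, 0.077, 0.526], [-1.0, 0.01, -0.022, 0.36], [0.021, -0.077, -0.997, 1.184], [0.0, 0.0, 0.0, 1.0]] 545.6515024521182
rack scene [(0.96, [343.0, 305.0], [0.488, 0.183]), (0.45, [369.0, 234.0], [0.735, 0.256])]
rack top [(0.65, [392.0, 304.0], [0.475, 0.175])]
mill scene [(0.57, [410.0, 348.0], [0.467, 0.003])]
mill top [(0.83, [472.0, 306.0], [0.468, 0.005]), (0.35, [388.0, 303.0], [0.478, 0.186])]
little_jar scene [(0.64, [284.0, 272.0], [0.485, 0.356]), (0.62, [341.0, 308.0], [0.472, 0.179])]
little_jar top []
jar_a scene [(0.94, [183.0, 227.0], [0.461, 0.699]), (0.92, [319.0, 246.0], [0.616, 0.34]), (0.89, [366.0, 266.0], [0.626, 0.203]), (0.88, [401.0, 287.0], [0.615, 0.097])]
jar_a top [(0.94, [375.0, 233.0], [0.629, 0.209]), (0.89, [467.0, 239.0], [0.615, 0.008]), (0.84, [147.0, 318.0], [0.452, 0.703]), (0.75, [4
[... 572 characters left out ...]
233.0], [0.629, 0.209]), (0.89, [467.0, 239.0], [0.615, 0.008]), (0.84, [147.0, 318.0], [0.452, 0.703]), (0.75, [423.0, 236.0], [0.622, 0.105])]
jar_d scene [(0.94, [183.0, 227.0], [0.461, 0.699]), (0.92, [319.0, 246.0], [0.616, 0.34]), (0.89, [366.0, 266.0], [0.626, 0.203]), (0.88, [401.0, 287.0], [0.615, 0.097])]
jar_d top [(0.94, [375.0, 233.0], [0.629, 0.209]), (0.89, [467.0, 239.0], [0.615, 0.008]), (0.84, [147.0, 318.0], [0.452, 0.703]), (0.75, [423.0, 236.0], [0.622, 0.105])]
bean_can scene [(0.62, [291.0, 223.0], [0.647, 0.459])]
bean_can top [(0.8, [259.0, 237.0], [0.624, 0.462])]
glass scene [(0.66, [367.0, 233.0], [0.734, 0.263])]
glass top [(0.83, [354.0, 190.0], [0.724, 0.255])]
```

View pics/s0.png

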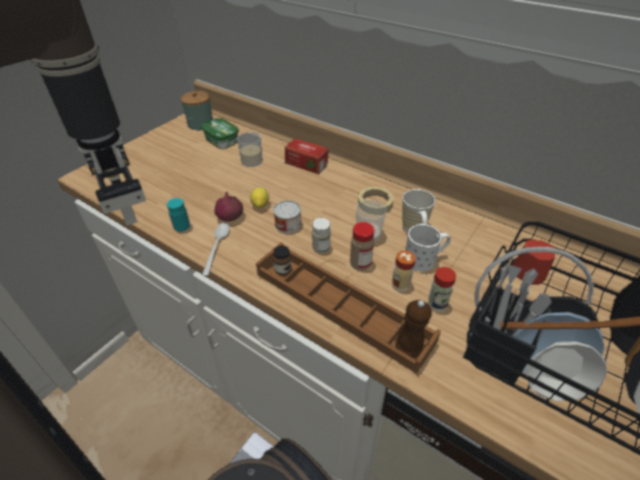

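View pics/t0.png

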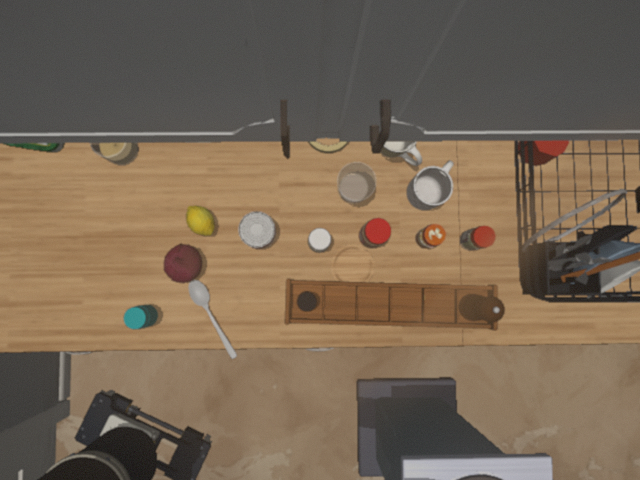

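Scene: the jars stand at (321,235) white lid = jar_d, (363,245) wide red lid = jar_a, (404,270) orange cap = jar_c and (442,288) slim red = jar_b. In the top view these are (319,240), (377,231), (433,235) and (481,237). Things that could be confused with them are the turquoise jar at top (140,317) and scene (178,214), the glass at (357,183), the mug at (432,187) and the red cup at (550,145). The mill is at the low-y end, so the order is a, b, c, d towards +y. Next I'll measure the lids and take a crop.

Run:
```python
from h import *
T=grab_frame("top").copy()
cv2.imwrite("pics/crop.png",cv2.resize(T[150:340,270:520,::-1],(750,570),interpolation=cv2.INTER_CUBIC))
hsv=cv2.cvtColor(T,cv2.COLOR_RGB2HSV).astype(int)
sat=hsv[...,1];hue=hsv[...,0];v=hsv[...,2]
for k,(u,w),m,z in [("a",(377,231),0,.12),("b",(481,237),0,.108),("c",(433,235),0,.098),("d",(319,240),1,.088)]:
    M=(sat<60)&(v>120) if m else ((hue<9)|(hue>172))&(sat>150)
    n,l,st,ce=cv2.connectedComponentsWithStats(M.astype(np.uint8))
    i=l[w,u]; 
    if i==0: i=1+np.argmin(np.hypot(*(ce[1:]-[u,w]).T))
    print(k,st[i],ce[i],world("top",ce[i],z).round(4))
for k in ("jar_a","rack","mill","little_jar","glass"):
    for r in regions_of(k,"top")[:4]:
        pts=np.argwhere(r["region"])[:,::-1].astype(np.float32)
        print(k,round(r["score"],2),cv2.minAreaRect(pts),np.round(r["rect"]))
for e in [(287,280),(287,323),(497,286),(497,329)]: print(world("top",e,.045).round(3))
print(world("top",(432,187),.09).round(3),world("top",(307,301),.08).round(3),world("top",(497,310),.15).round(3))
```

```text
a [365 218  26  26 525] [377.53333333 230.67238095] [0.6233 0.2198 0.12  ]
b [472 226  23  21 367] [483.43051771 235.97002725] [0.6116 0.0071 0.108 ]
c [424 234   1   1   1] [424. 234.] [0.6176 0.1236 0.098 ]
d [308 228  23  22 399] [319.23558897 238.55137845] [0.6114 0.3336 0.088 ]
jar_a 0.91 ((430.3076477050781, 236.46148681640625), (21.0786075592041, 29.399110794067383), 56.3099365234375) [414. 223. 447. 251.]
jar_a 0.88 ((374.0000305175781, 233.00003051757812), (26.870054244995117, 32.526912689208984), 45.0) [361. 218. 388. 247.]
jar_a 0.88 ((476.60003662109375, 238.3000030517578), (21.187259674072266, 36.366188049316406), 71.56504821777344) [460. 226. 494. 251.]
jar_a 0.77 ((319.0, 240.0), (24.0, 22.0), 90.0) [308. 226. 330. 254.]
rack 0.57 ((390.0727233886719, 304.5167541503906), (213.20626831054688, 45.09776306152344), 1.6764711141586304) [287. 281. 498. 330.]
mill 0.75 ((481.44696044921875, 308.2965087890625), (45.36595916748047, 26.075448989868164), 3.814074993133545) [462. 294. 504. 322.]
little_jar 0.7 ((306.0, 300.5), (19.0, 20.0), 90.0) [291. 289. 315. 309.]
little_jar 0.16 ((318.5, 239.5), (23.0, 21.0), 90.0) [309. 227. 329. 252.]
glass 0.88 ((356.0, 182.5), (41.0, 38.0), 90.0) [339. 164. 375. 207.]
glass 0.33 ((306.2500305175781, 300.7500305175781), (19.798988342285156, 19.091880798339844), 45.0) [294. 289. 316. 308.]
[0.529 0.401 0.045]
[0.44  0.401 0.045]
[ 0.511 -0.038  0.045]
[ 0.422 -0.035  0.045]
[0.714 0.103 0.09 ] [0.486 0.36  0.08 ] [ 0.467 -0.     0.15 ]
```

View pics/crop.png

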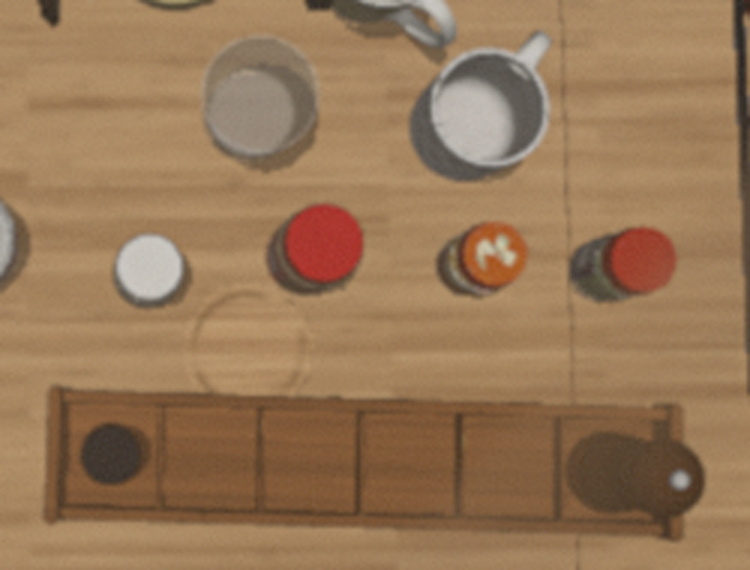

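The crop confirms jar_a at (325,243), orange jar_c at (493,255), slim red jar_b at (641,260) and white jar_d at (150,267). The mill is at the right end of the rack and the little jar at the left. I'm setting out for jar_a now.

{"name": "arm_command", "arguments": {"commands": [{"tx": 0.12,"ty": 0.05,"tz": 0,"twist": 0.035},{"tx": 0.24,"ty": 0.1,"tz": 0,"twist": 0.07},{"tx": 0.36,"ty": 0.16,"tz": 0,"twist": 0.105},{"tx": 0.48,"ty": 0.21,"tz": 0,"twist": 0.14},{"tx": 0.6,"ty": 0.27,"tz": 0,"twist": 0.175},{"tx": 0.72,"ty": 0.32,"tz": 0,"twist": 0.21},{"tx": 0.84,"ty": 0.37,"tz": 0,"twist": 0.245},{"tx": 0.94,"ty": 0.42,"tz": 0,"twist": 0.28}], "claw": 1, "grip_force": 20}}

```text
t: 1.97
eef_pos: [0.457, 0.4137, 0.2268]
ee_rot: [-3.141, 0.0, -1.326]
force: [-0.0, 0.9, 0.4]
width: 0.0877
gripper_force: 0.0
```

{"name": "arm_command", "arguments": {"commands": [{"tx": 0.15,"ty": -0.07,"twist": 0.02},{"tx": 0.3,"ty": -0.15,"twist": 0.04},{"tx": 0.45,"ty": -0.23,"twist": 0.06},{"tx": 0.6,"ty": -0.3,"twist": 0.08},{"tx": 0.75,"ty": -0.38,"twist": 0.08},{"tx": 0.92,"ty": -0.456,"twist": 0.08},{"tx": 0.92,"ty": -0.456,"twist": 0.08},{"tx": 0.92,"ty": -0.456,"twist": 0.08}]}}

```text
invalid input
```

Run:
```python
from h import *
c=calibration("wrist");print(np.round(np.array(c["extrinsics"]),3).tolist(),np.round(c["camera_matrix"],1).tolist())
save("wrist","w1")
s=get_state();print(s["eef_pos"],s["ee_rot"],s["q"])
for k,z in [("rack",0),("jar_a",0),("glass",0)]:
    print(k,[(round(r["score"],2),np.round(r["uv"]).tolist(),np.round(world("wrist",r["uv"],z)[:2],3).tolist()) for r in spot_point(k,"wrist")[:4]])
```

```text
[[-0.97, -0.23, -0.076, 0.478], [-0.242, 0.922, 0.301, 0.332], [0.001, 0.311, -0.95, 0.385], [0.0, 0.0, 0.0, 1.0]] [[371.6, 0.0, 319.2], [0.0, 371.6, 240.5], [0.0, 0.0, 1.0]]
[0.45873452 0.41050462 0.22681955] [ 3.14156700e+00 -1.03132864e-03 -1.33640204e+00] [ 1.04726163e+00  2.62049938e-01 -1.25336217e-01  7.45336916e-04
 -1.18417692e+00 -8.13148663e-01]
rack []
jar_a [(0.79, [194.0, 99.0], [0.613, 0.334]), (0.79, [270.0, 402.0], [0.455, 0.698])]
glass [(0.66, [116.0, 23.0], [0.731, 0.261])]
```

View pics/w1.png

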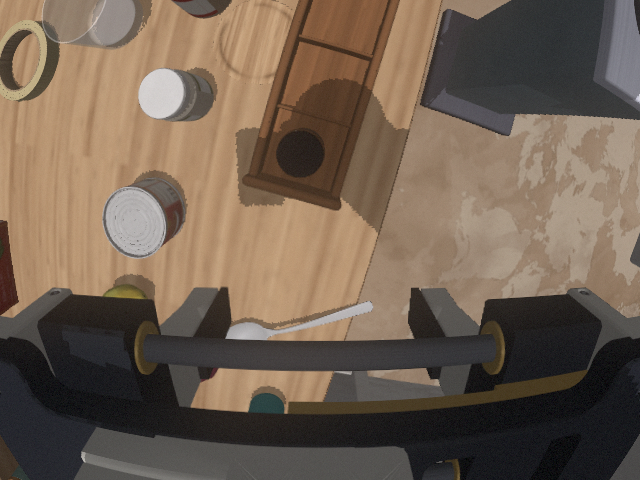

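The wrist view shows jar_d's white lid at (166,95), the tin at (143,220) and the little jar in the rack at (300,153). Moves need every field filled in, and they seem to overshoot by about 2%.

{"name": "arm_command", "arguments": {"commands": [{"tx": 0.15,"ty": -0.07,"tz": 0,"twist": 0.02},{"tx": 0.3,"ty": -0.15,"tz": 0,"twist": 0.04},{"tx": 0.45,"ty": -0.23,"tz": 0,"twist": 0.06},{"tx": 0.6,"ty": -0.3,"tz": 0,"twist": 0.073},{"tx": 0.75,"ty": -0.38,"tz": 0,"twist": 0.073},{"tx": 0.88,"ty": -0.455,"tz": 0,"twist": 0.073},{"tx": 0.88,"ty": -0.455,"tz": 0,"twist": 0.073},{"tx": 0.88,"ty": -0.455,"tz": 0,"twist": 0.073}]}}

```text
t: 2.83
eef_pos: [0.6213, 0.2294, 0.2258]
ee_rot: [3.141, -0.0, -1.551]
force: [0.5, -0.3, 0.1]
width: 0.0876
gripper_force: 0.0
```

Run:
```python
from h import *
save("wrist","w2")
s=get_state();print(s["t"],s["eef_pos"],s["ee_rot"],s["q"])
for k,z in [("rack",0),("jar_a",0),("glass",0),("mill",.01),("little_jar",.01)]:
    print(k,[(round(r["score"],2),np.round(r["uv"]).tolist(),np.round(world("wrist",r["uv"],z)[:2],3).tolist()) for r in spot_point(k,"wrist")[:4]])
```

```text
2.8833 [0.6205108  0.23045455 0.22602607] [ 3.14094500e+00 -1.23686097e-04 -1.54985221e+00] [ 6.49416422e-01  3.38044598e-01 -1.94611461e-02 -2.99586456e-04
 -1.21388722e+00 -6.28367589e-01]
rack [(0.87, [453.0, 166.0], [0.476, 0.185])]
jar_a [(0.89, [313.0, 193.0], [0.626, 0.221]), (0.85, [322.0, 294.0], [0.614, 0.337]), (0.62, [327.0, 77.0], [0.615, 0.099])]
glass [(0.86, [218.0, 224.0], [0.731, 0.257])]
mill [(0.66, [469.0, 6.0], [0.467, 0.007])]
little_jar []
```

View pics/w2.png

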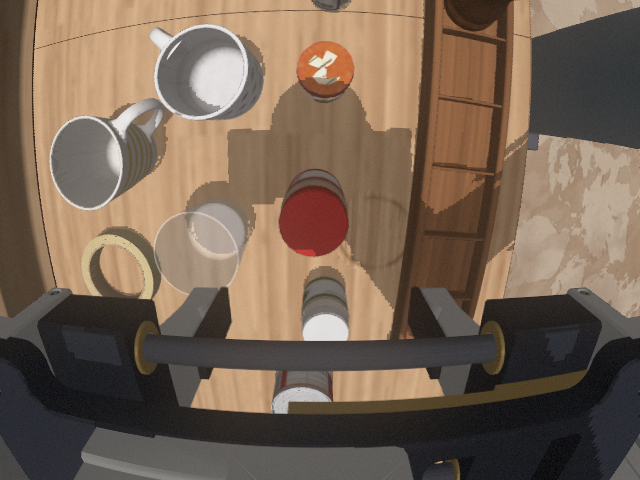

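The close view shows jar_a's red lid at (313,220), almost directly below, with the glass at (200,250) clear of the left finger. Positions agree with the top view, with the rack centre at (.476,.184). I'll centre and descend.

{"name": "arm_command", "arguments": {"commands": [{"tx": 0.039,"ty": -0.018,"tz": 0,"twist": 0.0066},{"tx": 0.039,"ty": -0.018,"tz": 0.05,"twist": 0.0066},{"tx": 0.039,"ty": -0.018,"tz": 0.15,"twist": 0.0066},{"tx": 0.039,"ty": -0.018,"tz": 0.25,"twist": 0.0066},{"tx": 0.039,"ty": -0.018,"tz": 0.35,"twist": 0.0066},{"tx": 0.039,"ty": -0.018,"tz": 0.45,"twist": 0.0066},{"tx": 0.039,"ty": -0.018,"tz": 0.54,"twist": 0.0066},{"tx": 0.039,"ty": -0.018,"tz": 0.567,"twist": 0.0066}], "claw": 0.82}}

```text
t: 3.8
eef_pos: [0.623, 0.2198, 0.0811]
ee_rot: [3.137, -0.002, -1.571]
force: [-1.3, -0.9, -0.5]
width: 0.072
gripper_force: 0.0
```

{"name": "arm_command", "arguments": {"commands": [{"tx": 0,"ty": 0,"tz": 0,"twist": 0},{"tx": 0,"ty": 0,"tz": 0,"twist": 0},{"tx": 0,"ty": 0,"tz": 0,"twist": 0},{"tx": 0,"ty": 0,"tz": 0,"twist": 0},{"tx": 0,"ty": 0,"tz": 0,"twist": 0},{"tx": 0,"ty": 0,"tz": 0,"twist": 0},{"tx": 0,"ty": 0,"tz": 0,"twist": 0},{"tx": 0,"ty": 0,"tz": 0,"twist": 0}], "claw": 0.4, "grip_force": 20}}

```text
t: 4.47
eef_pos: [0.6261, 0.2213, 0.0867]
ee_rot: [-3.139, 0.001, -1.57]
force: [-1.6, 0.5, 6.5]
width: 0.0554
gripper_force: 20.0
```

{"name": "arm_command", "arguments": {"commands": [{"tx": 0,"ty": 0,"tz": -0.04,"twist": 0},{"tx": 0,"ty": 0,"tz": -0.12,"twist": 0},{"tx": 0,"ty": 0,"tz": -0.22,"twist": 0},{"tx": 0,"ty": 0,"tz": -0.32,"twist": 0},{"tx": 0,"ty": 0,"tz": -0.42,"twist": 0},{"tx": 0.04,"ty": 0.04,"tz": -0.5,"twist": 0},{"tx": 0.1,"ty": 0.1,"tz": -0.5,"twist": 0},{"tx": 0.18,"ty": 0.19,"tz": -0.5,"twist": 0}]}}

```text
t: 5.13
eef_pos: [0.5784, 0.1761, 0.2113]
ee_rot: [-3.139, 0.001, -1.57]
force: [0.5, -0.3, -2.6]
width: 0.0552
gripper_force: 20.0
```

{"name": "arm_command", "arguments": {"commands": [{"tx": 0.08,"ty": 0.085,"tz": 0,"twist": 0},{"tx": 0.16,"ty": 0.17,"tz": 0,"twist": 0},{"tx": 0.24,"ty": 0.255,"tz": 0,"twist": 0},{"tx": 0.31,"ty": 0.34,"tz": 0,"twist": 0},{"tx": 0.36,"ty": 0.39,"tz": 0,"twist": 0},{"tx": 0.392,"ty": 0.425,"tz": 0,"twist": 0},{"tx": 0.392,"ty": 0.425,"tz": 0,"twist": 0},{"tx": 0.392,"ty": 0.425,"tz": 0,"twist": 0}]}}

```text
t: 5.8
eef_pos: [0.4716, 0.0776, 0.2105]
ee_rot: [-3.14, 0.001, -1.571]
force: [0.9, 1.6, -1.7]
width: 0.0553
gripper_force: 20.0
```

Run:
```python
from h import *
save("wrist","w3")
s=get_state();print(s["t"],s["eef_pos"],s["ee_rot"],s["width"],s["force"])
for k,z in [("rack",0),("mill",.01),("little_jar",.01)]:
    print(k,[(round(r["score"],2),np.round(r["uv"]).tolist(),np.round(world("wrist",r["uv"],z)[:2],3).tolist()) for r in spot_point(k,"wrist")[:4]])
```

```text
5.85 [0.47207916 0.07794849 0.21034855] [-3.14052920e+00  5.56899036e-04 -1.57053417e+00] 0.055280223655784916 [-0.04371817  0.69995872 -2.03711446]
rack []
mill [(0.88, [325.0, 136.0], [0.467, 0.007]), (0.3, [183.0, 138.0], [0.608, 0.004])]
little_jar []
```

View pics/w3.png

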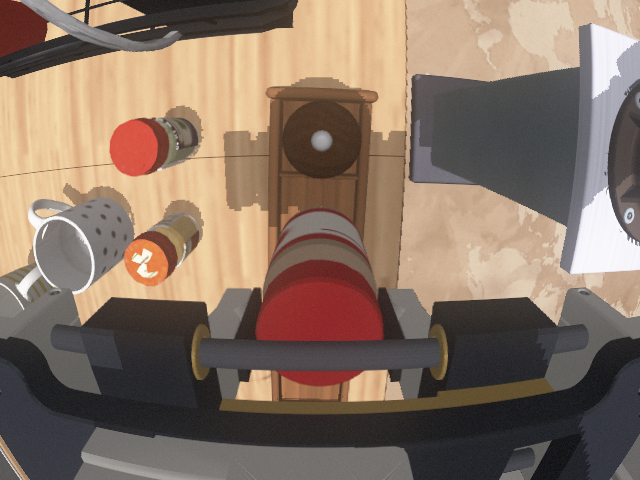

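The wrist view shows jar_a held between the fingers, the mill at (321,140), and the mill/a divider from (280,177) to (358,176). I'll check the rack position from that.

Run:
```python
from h import *
for p,z in [((280,177),.031),((358,176),.031),((268,90),.05),((376,95),.05),((274,388),.031),((348,388),.031)]: print(p,world("wrist",p,z).round(4))
```

```text
(280, 177) [0.5078 0.0428 0.031 ]
(358, 176) [0.4364 0.0418 0.031 ]
(268, 90) [ 0.5151 -0.0355  0.05  ]
(376, 95) [ 0.424  -0.0314  0.05  ]
(274, 388) [0.5248 0.2862 0.031 ]
(348, 388) [0.438  0.2857 0.031 ]
```

{"name": "arm_command", "arguments": {"commands": [{"tx": 0,"ty": 0,"tz": 0.08,"twist": 0},{"tx": 0,"ty": 0,"tz": 0.17,"twist": 0},{"tx": 0,"ty": 0,"tz": 0.26,"twist": 0},{"tx": 0,"ty": 0,"tz": 0.33,"twist": 0},{"tx": 0,"ty": 0,"tz": 0.39,"twist": 0},{"tx": 0,"ty": 0,"tz": 0.43,"twist": 0},{"tx": 0,"ty": 0,"tz": 0.45,"twist": 0},{"tx": 0,"ty": 0,"tz": 0.456,"twist": 0}]}}

```text
t: 6.67
eef_pos: [0.4712, 0.0774, 0.0959]
ee_rot: [3.139, -0.002, -1.57]
force: [-10.3, -0.5, 22.7]
width: 0.0553
gripper_force: 20.1
```

Run:
```python
from h import *
save("scene","s1")
cv2.imwrite("pics/s1c.png",cv2.resize(cv2.imread("pics/s1.png")[150:400,240:520],(784,700))[:600])
s=get_state();print(s["t"],s["eef_pos"],s["force"])
```

```text
6.7167 [0.47120138 0.0774453  0.09606881] [-3.95711197 -0.35445842  2.9339877 ]
```

{"name": "arm_command", "arguments": {"commands": [{"tx": 0,"ty": 0,"tz": 0,"twist": 0},{"tx": 0,"ty": 0,"tz": 0,"twist": 0},{"tx": 0,"ty": 0,"tz": 0,"twist": 0},{"tx": 0,"ty": 0,"tz": 0,"twist": 0},{"tx": 0,"ty": 0,"tz": -0.04,"twist": 0},{"tx": 0,"ty": 0,"tz": -0.12,"twist": 0},{"tx": 0,"ty": 0,"tz": -0.24,"twist": 0},{"tx": 0,"ty": 0,"tz": -0.36,"twist": 0}], "claw": 0.85}}

```text
t: 7.38
eef_pos: [0.4711, 0.0773, 0.1865]
ee_rot: [3.14, -0.001, -1.57]
force: [0.4, 0.1, -0.5]
width: 0.0743
gripper_force: 0.0
```

Run:
```python
from h import *
save("wrist","w4")
s=get_state();print(s["t"],s["eef_pos"],s["width"],s["force"])
for k,z in [("jar_a",0.0),("mill",.01)]:
    print(k,[(round(r["score"],2),np.round(r["uv"]).tolist(),np.round(world("wrist",r["uv"],z)[:2],3).tolist()) for r in spot_point(k,"wrist")[:5]])
```

```text
7.4333 [0.47445642 0.07841584 0.19303535] 0.07449925135185839 [2.90208614 0.04453644 6.51620779]
jar_a [(0.88, [173.0, 237.0], [0.628, 0.106]), (0.71, [172.0, 141.0], [0.62, 0.007]), (0.67, [316.0, 213.0], [0.479, 0.081]), (0.64, [208.0, 410.0], [0.623, 0.346])]
mill [(0.74, [323.0, 136.0], [0.47, 0.006])]
```

View pics/w4.png

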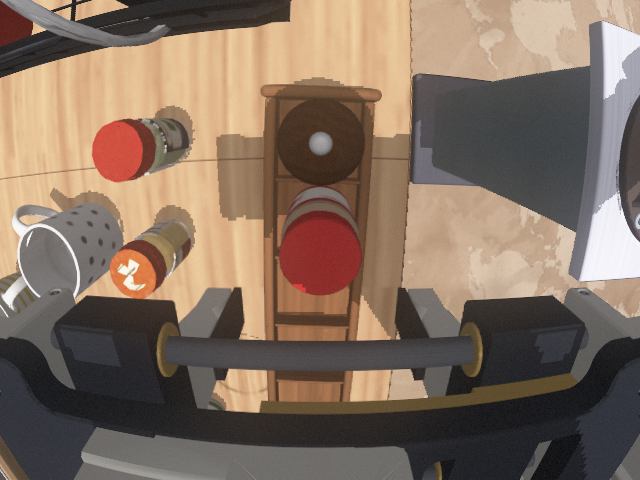

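Jar_a stands upright in its cell, with its lid at (320,252) and the mill untouched at (320,142). On to jar_b.

{"name": "arm_command", "arguments": {"commands": [{"tx": 0,"ty": -0.05,"tz": -0.12,"twist": 0},{"tx": 0.04,"ty": -0.15,"tz": -0.12,"twist": 0},{"tx": 0.1,"ty": -0.28,"tz": -0.12,"twist": 0},{"tx": 0.18,"ty": -0.42,"tz": -0.12,"twist": 0},{"tx": 0.26,"ty": -0.54,"tz": -0.12,"twist": 0},{"tx": 0.28,"ty": -0.567,"tz": -0.12,"twist": 0},{"tx": 0.28,"ty": -0.567,"tz": -0.12,"twist": 0},{"tx": 0.28,"ty": -0.567,"tz": -0.12,"twist": 0}], "claw": 0.8}}

```text
t: 8.2
eef_pos: [0.6127, 0.0071, 0.2141]
ee_rot: [3.139, -0.0, -1.572]
force: [0.2, -1.1, -0.4]
width: 0.0703
gripper_force: 0.0
```

Run:
```python
from h import *
w=grab_frame("wrist").copy()
s=get_state();print(s["t"],s["eef_pos"],s["width"],s["force"],s["ee_rot"])
print([(round(r["score"],2),np.round(r["uv"]).tolist(),np.round(world("wrist",r["uv"],0)[:2],3).tolist()) for r in spot_point("jar_b","wrist")[:5]])
h=cv2.cvtColor(w,cv2.COLOR_RGB2HSV).astype(int)
M=(((h[...,0]<9)|(h[...,0]>172))&(h[...,1]>140)&(h[...,2]>60)).astype(np.uint8)
n,l,st,ce=cv2.connectedComponentsWithStats(M)
for i in range(1,n):
    if st[i][4]>400: print(st[i],ce[i].round(),world("wrist",ce[i],.108).round(4),world("wrist",ce[i],.12).round(4))
```

```text
8.25 [0.61234092 0.00762668 0.2147275 ] 0.07003674605043482 [-1.24296868  0.28164806 -0.30380174] [ 3.13975681e+00 -2.02724879e-04 -1.57110842e+00]
[(0.63, [314.0, 289.0], [0.617, 0.102]), (0.61, [321.0, 203.0], [0.61, 0.005])]
[  48   24  107   88 7324] [100.  69.] [ 0.785  -0.1311  0.108 ] [ 0.7772 -0.1286  0.12  ]
[ 289  200   58   62 2834] [318. 231.] [0.6134 0.0027 0.108 ] [ 0.6134 -0.0008  0.12  ]
[463 287  46  13 412] [486. 294.] [0.4687 0.0587 0.108 ] [0.4752 0.0526 0.12  ]
[288 306  48  27 423] [314. 315.] [0.6166 0.0749 0.108 ] [0.6164 0.0681 0.12  ]
```

{"name": "arm_command", "arguments": {"commands": [{"tx": 0.004,"ty": 0,"tz": 0.06,"twist": 0},{"tx": 0.004,"ty": 0,"tz": 0.15,"twist": 0},{"tx": 0.004,"ty": 0,"tz": 0.25,"twist": 0},{"tx": 0.004,"ty": 0,"tz": 0.35,"twist": 0},{"tx": 0.004,"ty": 0,"tz": 0.45,"twist": 0},{"tx": 0.004,"ty": 0,"tz": 0.53,"twist": 0},{"tx": 0.004,"ty": 0,"tz": 0.572,"twist": 0},{"tx": 0.004,"ty": 0,"tz": 0.572,"twist": 0}]}}

```text
t: 8.97
eef_pos: [0.6112, 0.007, 0.0709]
ee_rot: [3.138, -0.001, -1.57]
force: [0.1, -1.3, 0.2]
width: 0.07
gripper_force: 0.0
```

{"name": "arm_command", "arguments": {"commands": [{"tx": 0,"ty": 0,"tz": 0,"twist": 0},{"tx": 0,"ty": 0,"tz": 0,"twist": 0},{"tx": 0,"ty": 0,"tz": 0,"twist": 0},{"tx": 0,"ty": 0,"tz": 0,"twist": 0},{"tx": 0,"ty": 0,"tz": 0,"twist": 0},{"tx": 0,"ty": 0,"tz": 0,"twist": 0},{"tx": 0,"ty": 0,"tz": 0,"twist": 0},{"tx": 0,"ty": 0,"tz": 0,"twist": 0}], "claw": 0.3, "grip_force": 15}}

```text
t: 9.63
eef_pos: [0.6139, 0.0067, 0.0739]
ee_rot: [-3.14, 0.0, -1.57]
force: [-1.5, 1.1, 6.6]
width: 0.0444
gripper_force: 15.0
```

{"name": "arm_command", "arguments": {"commands": [{"tx": 0,"ty": 0,"tz": -0.04,"twist": 0},{"tx": 0,"ty": 0,"tz": -0.12,"twist": 0},{"tx": 0,"ty": 0,"tz": -0.22,"twist": 0},{"tx": 0,"ty": 0,"tz": -0.33,"twist": 0},{"tx": 0,"ty": 0,"tz": -0.44,"twist": 0},{"tx": -0.02,"ty": 0.02,"tz": -0.54,"twist": 0},{"tx": -0.07,"ty": 0.07,"tz": -0.6,"twist": 0},{"tx": -0.14,"ty": 0.14,"tz": -0.6,"twist": 0}]}}

```text
t: 10.3
eef_pos: [0.5801, 0.0414, 0.2271]
ee_rot: [-3.136, 0.001, -1.572]
force: [1.4, 0.6, -0.7]
width: 0.0444
gripper_force: 15.0
```

{"name": "arm_command", "arguments": {"commands": [{"tx": -0.08,"ty": 0.08,"tz": 0,"twist": 0},{"tx": -0.16,"ty": 0.16,"tz": 0,"twist": 0},{"tx": -0.24,"ty": 0.24,"tz": 0,"twist": 0},{"tx": -0.32,"ty": 0.31,"tz": 0,"twist": 0},{"tx": -0.39,"ty": 0.38,"tz": 0,"twist": 0},{"tx": -0.428,"ty": 0.415,"tz": 0,"twist": 0},{"tx": -0.428,"ty": 0.415,"tz": 0,"twist": 0},{"tx": -0.428,"ty": 0.415,"tz": 0,"twist": 0}]}}

```text
t: 10.97
eef_pos: [0.474, 0.1489, 0.2234]
ee_rot: [-3.141, 0.0, -1.569]
force: [0.9, -0.2, -0.6]
width: 0.0446
gripper_force: 15.0
```

{"name": "arm_command", "arguments": {"commands": [{"tx": 0,"ty": 0,"tz": 0.08,"twist": 0},{"tx": 0,"ty": 0,"tz": 0.17,"twist": 0},{"tx": 0,"ty": 0,"tz": 0.27,"twist": 0},{"tx": 0,"ty": 0,"tz": 0.37,"twist": 0},{"tx": 0,"ty": 0,"tz": 0.45,"twist": 0},{"tx": 0,"ty": 0,"tz": 0.51,"twist": 0},{"tx": 0,"ty": 0,"tz": 0.545,"twist": 0},{"tx": 0,"ty": 0,"tz": 0.556,"twist": 0}]}}

```text
t: 11.63
eef_pos: [0.4745, 0.1474, 0.0833]
ee_rot: [3.14, -0.002, -1.571]
force: [-7.6, -2.0, 18.7]
width: 0.0442
gripper_force: 15.0
```

{"name": "arm_command", "arguments": {"commands": [{"tx": 0,"ty": 0,"tz": 0.004,"twist": 0},{"tx": 0,"ty": 0,"tz": 0.004,"twist": 0},{"tx": 0,"ty": 0,"tz": 0.004,"twist": 0},{"tx": 0,"ty": 0,"tz": 0.004,"twist": 0},{"tx": 0,"ty": 0,"tz": -0.04,"twist": 0},{"tx": 0,"ty": 0,"tz": -0.12,"twist": 0},{"tx": 0,"ty": 0,"tz": -0.24,"twist": 0},{"tx": 0,"ty": 0,"tz": -0.36,"twist": 0}], "claw": 0.75}}

```text
t: 12.3
eef_pos: [0.474, 0.1482, 0.1748]
ee_rot: [3.141, -0.001, -1.57]
force: [0.3, 0.8, -0.3]
width: 0.0659
gripper_force: 0.0
```

Run:
```python
from h import *
save("wrist","w5")
s=get_state();print(s["t"],s["eef_pos"],s["width"],s["force"])
for k,z in [("jar_a",0.0),("mill",.01),("little_jar",.01),("rack",0)]:
    print(k,[(round(r["score"],2),np.round(r["uv"]).tolist(),np.round(world("wrist",r["uv"],z)[:2],3).tolist()) for r in spot_point(k,"wrist")[:5]])
```

```text
12.35 [0.47731516 0.14975602 0.18140508] 0.0660965135152121 [3.12301916 1.5438661  6.97302092]
jar_a [(0.88, [322.0, 137.0], [0.476, 0.079]), (0.73, [166.0, 168.0], [0.626, 0.104]), (0.7, [321.0, 216.0], [0.477, 0.153])]
mill [(0.74, [327.0, 54.0], [0.47, 0.005])]
little_jar [(0.83, [308.0, 399.0], [0.488, 0.362])]
rack []
```

View pics/w5.png

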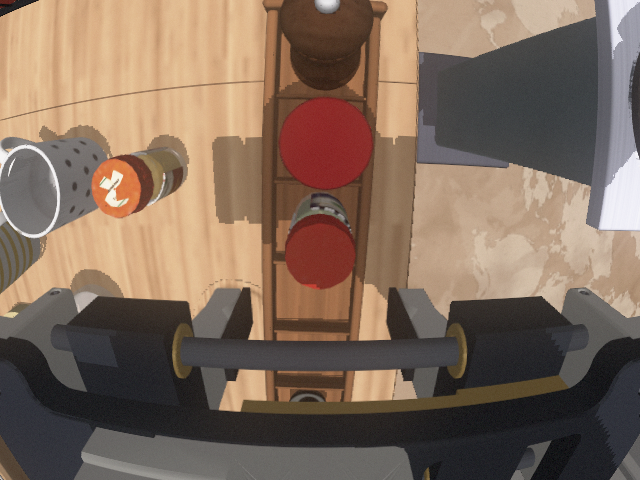

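Jars a (325,142) and b (321,250) stand upright in their cells. Next is jar_d.

{"name": "arm_command", "arguments": {"commands": [{"tx": -0.05,"ty": -0.03,"tz": -0.12,"twist": 0},{"tx": -0.16,"ty": -0.11,"tz": -0.12,"twist": 0},{"tx": -0.28,"ty": -0.2,"tz": -0.12,"twist": 0},{"tx": -0.4,"ty": -0.29,"tz": -0.12,"twist": 0},{"tx": -0.52,"ty": -0.38,"tz": -0.12,"twist": 0},{"tx": -0.64,"ty": -0.47,"tz": -0.12,"twist": 0},{"tx": -0.748,"ty": -0.554,"tz": -0.12,"twist": 0},{"tx": -0.748,"ty": -0.554,"tz": -0.12,"twist": 0}], "claw": 0.8}}

```text
t: 13.22
eef_pos: [0.615, 0.3392, 0.1996]
ee_rot: [3.139, -0.003, -1.569]
force: [-0.0, 0.0, 0.1]
width: 0.0702
gripper_force: 0.0
```

Run:
```python
from h import *
w=grab_frame("wrist").copy()
cv2.imwrite("pics/w6.png",w[:,:,::-1])
s=get_state();print(s["t"],s["eef_pos"],s["width"],s["ee_rot"])
print([(round(r["score"],2),np.round(r["uv"]).tolist(),np.round(world("wrist",r["uv"],0)[:2],3).tolist()) for r in spot_point("jar_d","wrist")[:5]])
h=cv2.cvtColor(w,cv2.COLOR_RGB2HSV).astype(int)
M=((h[...,1]<40)&(h[...,2]>190)).astype(np.uint8)
n,l,st,ce=cv2.connectedComponentsWithStats(M)
for i in range(1,n):
    if st[i][4]>700: print(st[i],ce[i].round(),world("wrist",ce[i],.088).round(4))
```

```text
13.2667 [0.61337737 0.33726838 0.19971742] 0.07036390826541067 [ 3.13801313 -0.00319657 -1.56957259]
[(0.8, [466.0, 17.0], [0.465, 0.133]), (0.58, [320.0, 205.0], [0.61, 0.332]), (0.46, [201.0, 130.0], [0.728, 0.254])]
[ 262  317   67   23 1038] [295. 330.] [0.6323 0.4197 0.088 ]
```

{"name": "arm_command", "arguments": {"commands": [{"tx": 0.004,"ty": 0.004,"tz": 0.06,"twist": 0},{"tx": 0.004,"ty": 0.004,"tz": 0.16,"twist": 0},{"tx": 0.004,"ty": 0.004,"tz": 0.27,"twist": 0},{"tx": 0.004,"ty": 0.004,"tz": 0.38,"twist": 0},{"tx": 0.004,"ty": 0.004,"tz": 0.49,"twist": 0},{"tx": 0.004,"ty": 0.004,"tz": 0.58,"twist": 0},{"tx": 0.004,"ty": 0.004,"tz": 0.62,"twist": 0},{"tx": 0.004,"ty": 0.004,"tz": 0.62,"twist": 0}]}}

```text
t: 13.98
eef_pos: [0.6099, 0.3326, 0.0459]
ee_rot: [3.137, -0.003, -1.571]
force: [-0.2, -0.4, 0.5]
width: 0.07
gripper_force: 0.0
```

{"name": "arm_command", "arguments": {"commands": [{"tx": 0,"ty": 0,"tz": 0,"twist": 0},{"tx": 0,"ty": 0,"tz": 0,"twist": 0},{"tx": 0,"ty": 0,"tz": 0,"twist": 0},{"tx": 0,"ty": 0,"tz": 0,"twist": 0},{"tx": 0,"ty": 0,"tz": 0,"twist": 0},{"tx": 0,"ty": 0,"tz": 0,"twist": 0},{"tx": 0,"ty": 0,"tz": 0,"twist": 0},{"tx": 0,"ty": 0,"tz": 0,"twist": 0}], "claw": 0.3, "grip_force": 18}}

```text
t: 14.65
eef_pos: [0.6127, 0.3352, 0.0504]
ee_rot: [-3.139, 0.001, -1.57]
force: [0.1, -0.4, 7.0]
width: 0.0478
gripper_force: 18.0
```

{"name": "arm_command", "arguments": {"commands": [{"tx": 0,"ty": 0,"tz": -0.04,"twist": 0},{"tx": 0,"ty": 0,"tz": -0.12,"twist": 0},{"tx": 0,"ty": 0,"tz": -0.22,"twist": 0},{"tx": 0,"ty": 0,"tz": -0.32,"twist": 0},{"tx": 0,"ty": 0.02,"tz": -0.42,"twist": 0},{"tx": 0.03,"ty": 0.08,"tz": -0.48,"twist": 0},{"tx": 0.05,"ty": 0.16,"tz": -0.5,"twist": 0},{"tx": 0.08,"ty": 0.25,"tz": -0.5,"twist": 0}]}}

```text
t: 15.32
eef_pos: [0.5496, 0.3149, 0.1759]
ee_rot: [-3.14, 0.002, -1.571]
force: [-0.1, -0.2, -2.0]
width: 0.0473
gripper_force: 18.0
```

{"name": "arm_command", "arguments": {"commands": [{"tx": 0.03,"ty": 0.08,"tz": 0,"twist": 0},{"tx": 0.06,"ty": 0.16,"tz": 0,"twist": 0},{"tx": 0.08,"ty": 0.23,"tz": 0,"twist": 0},{"tx": 0.096,"ty": 0.278,"tz": 0,"twist": 0},{"tx": 0.096,"ty": 0.278,"tz": 0,"twist": 0},{"tx": 0.096,"ty": 0.278,"tz": 0,"twist": 0},{"tx": 0.096,"ty": 0.278,"tz": 0,"twist": 0},{"tx": 0.096,"ty": 0.278,"tz": 0.04,"twist": 0}]}}

```text
t: 15.98
eef_pos: [0.4814, 0.2916, 0.1654]
ee_rot: [-3.139, 0.002, -1.57]
force: [-0.1, 0.6, -0.8]
width: 0.0473
gripper_force: 18.0
```

{"name": "arm_command", "arguments": {"commands": [{"tx": 0,"ty": 0,"tz": 0.08,"twist": 0},{"tx": 0,"ty": 0,"tz": 0.16,"twist": 0},{"tx": 0,"ty": 0,"tz": 0.24,"twist": 0},{"tx": 0,"ty": 0,"tz": 0.31,"twist": 0},{"tx": 0,"ty": 0,"tz": 0.36,"twist": 0},{"tx": 0,"ty": 0,"tz": 0.4,"twist": 0},{"tx": 0,"ty": 0,"tz": 0.412,"twist": 0},{"tx": 0,"ty": 0,"tz": 0.418,"twist": 0}]}}

```text
t: 16.65
eef_pos: [0.4804, 0.29, 0.0596]
ee_rot: [3.141, -0.002, -1.57]
force: [-5.9, -4.9, 22.4]
width: 0.0475
gripper_force: 18.0
```

{"name": "arm_command", "arguments": {"commands": [{"tx": 0,"ty": 0,"tz": 0.002,"twist": 0},{"tx": 0,"ty": 0,"tz": 0.002,"twist": 0},{"tx": 0,"ty": 0,"tz": 0.002,"twist": 0},{"tx": 0,"ty": 0,"tz": 0.002,"twist": 0},{"tx": 0,"ty": 0,"tz": -0.04,"twist": 0},{"tx": 0,"ty": 0,"tz": -0.12,"twist": 0},{"tx": 0,"ty": 0,"tz": -0.24,"twist": 0},{"tx": 0,"ty": 0,"tz": -0.36,"twist": 0}], "claw": 0.75}}

```text
t: 17.32
eef_pos: [0.4795, 0.2901, 0.1505]
ee_rot: [3.141, -0.001, -1.57]
force: [-0.0, 0.4, 0.4]
width: 0.0657
gripper_force: 0.0
```

Run:
```python
from h import *
save("wrist","w7")
s=get_state();print(s["t"],s["eef_pos"],s["width"],s["force"],s["q"])
for k,z in [("jar_a",0.0),("little_jar",.01)]:
    print(k,[(round(r["score"],2),np.round(r["uv"]).tolist(),np.round(world("wrist",r["uv"],z)[:2],3).tolist()) for r in spot_point(k,"wrist")[:5]])
```

```text
17.3667 [0.4824798  0.29240814 0.1575933 ] 0.06576005200715516 [2.50293079 1.62472003 5.92247303] [ 0.89338828  0.22844522 -0.34007441  0.00275995 -0.9942096  -0.89309634]
jar_a [(0.89, [157.0, 13.0], [0.627, 0.101]), (0.68, [329.0, 48.0], [0.476, 0.145]), (0.66, [317.0, 222.0], [0.485, 0.295])]
little_jar [(0.59, [311.0, 303.0], [0.489, 0.367])]
```

View pics/w7.png

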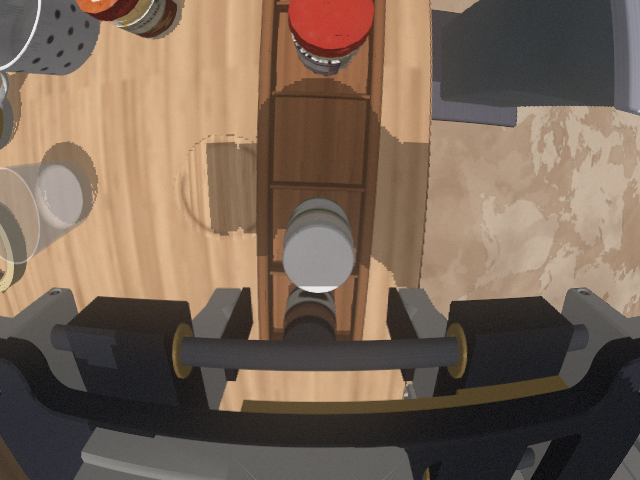

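Jar_d is upright in its cell at (319,245), beside the little jar at (310,315). Now the last one, jar_c. I'll turn the tool 60° so the fingers clear the mug behind it.

{"name": "arm_command", "arguments": {"commands": [{"tx": 0,"ty": 0,"tz": -0.12,"twist": -0.038},{"tx": 0.06,"ty": -0.04,"tz": -0.24,"twist": -0.076},{"tx": 0.17,"ty": -0.12,"tz": -0.26,"twist": -0.114},{"tx": 0.29,"ty": -0.2,"tz": -0.26,"twist": -0.152},{"tx": 0.41,"ty": -0.29,"tz": -0.26,"twist": -0.19},{"tx": 0.53,"ty": -0.38,"tz": -0.26,"twist": -0.228},{"tx": 0.65,"ty": -0.47,"tz": -0.26,"twist": -0.266},{"tx": 0.756,"ty": -0.552,"tz": -0.26,"twist": -0.3}], "claw": 0.7}}

```text
t: 18.13
eef_pos: [0.6184, 0.0998, 0.214]
ee_rot: [3.141, 0.0, -0.622]
force: [0.5, 1.5, -0.0]
width: 0.0612
gripper_force: 0.0
```

{"name": "arm_command", "arguments": {"commands": [{"tx": 0,"ty": 0,"tz": 0,"twist": -0.0333},{"tx": 0,"ty": 0,"tz": 0,"twist": -0.0333},{"tx": 0,"ty": 0,"tz": 0,"twist": -0.0333},{"tx": 0,"ty": 0,"tz": 0,"twist": -0.0333},{"tx": 0,"ty": 0,"tz": 0,"twist": -0.0333},{"tx": 0,"ty": 0,"tz": 0,"twist": -0.0333},{"tx": 0,"ty": 0,"tz": 0,"twist": -0.0333},{"tx": 0,"ty": 0,"tz": 0,"twist": -0.0333}]}}

```text
t: 18.8
eef_pos: [0.6177, 0.1022, 0.2145]
ee_rot: [-3.141, -0.0, -0.523]
force: [-0.2, -0.1, -0.7]
width: 0.0614
gripper_force: 0.0
```

Run:
```python
from h import *
w=grab_frame("wrist").copy()
cv2.imwrite("pics/w8.png",w[:,:,::-1])
s=get_state();print(s["t"],s["eef_pos"],s["width"],s["ee_rot"])
print([(round(r["score"],2),np.round(r["uv"]).tolist(),np.round(world("wrist",r["uv"],0)[:2],3).tolist()) for r in spot_point("jar_c","wrist")[:5]])
```

```text
18.85 [0.61776087 0.1020949  0.2144876 ] 0.06141724831297894 [-3.14139061e+00 -1.17159692e-04 -5.23078248e-01]
[(0.9, [354.0, 333.0], [0.465, 0.143]), (0.87, [320.0, 203.0], [0.62, 0.1]), (0.76, [244.0, 374.0], [0.477, 0.295])]
```

View pics/w8.png

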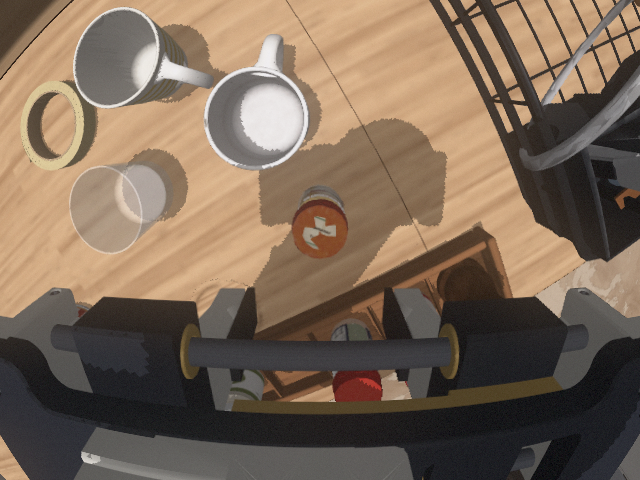

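Jar_c's orange cap is at (320,230), centred between the fingers, and the mug at (257,115) is clear. Descending.

{"name": "arm_command", "arguments": {"commands": [{"tx": 0.004,"ty": 0,"tz": 0.06,"twist": 0},{"tx": 0.004,"ty": 0,"tz": 0.16,"twist": 0},{"tx": 0.004,"ty": 0,"tz": 0.27,"twist": 0},{"tx": 0.004,"ty": 0,"tz": 0.38,"twist": 0},{"tx": 0.004,"ty": 0,"tz": 0.48,"twist": 0},{"tx": 0.004,"ty": 0,"tz": 0.57,"twist": 0},{"tx": 0.004,"ty": 0,"tz": 0.602,"twist": 0},{"tx": 0.004,"ty": 0,"tz": 0.602,"twist": 0}]}}

```text
t: 19.57
eef_pos: [0.6175, 0.1006, 0.0616]
ee_rot: [3.138, 0.002, -0.524]
force: [0.6, -0.8, 0.3]
width: 0.0611
gripper_force: 0.0
```

{"name": "arm_command", "arguments": {"commands": [{"tx": 0,"ty": 0,"tz": 0,"twist": 0},{"tx": 0,"ty": 0,"tz": 0,"twist": 0},{"tx": 0,"ty": 0,"tz": 0,"twist": 0},{"tx": 0,"ty": 0,"tz": 0,"twist": 0},{"tx": 0,"ty": 0,"tz": 0,"twist": 0},{"tx": 0,"ty": 0,"tz": 0,"twist": 0},{"tx": 0,"ty": 0,"tz": 0,"twist": 0},{"tx": 0,"ty": 0,"tz": 0,"twist": 0}], "claw": 0.3, "grip_force": 15}}

```text
t: 20.23
eef_pos: [0.6198, 0.1014, 0.0654]
ee_rot: [-3.14, -0.002, -0.523]
force: [0.1, 0.5, 6.2]
width: 0.0439
gripper_force: 15.0
```

{"name": "arm_command", "arguments": {"commands": [{"tx": 0,"ty": 0,"tz": -0.04,"twist": 0},{"tx": 0,"ty": 0,"tz": -0.12,"twist": 0},{"tx": 0,"ty": 0,"tz": -0.22,"twist": 0},{"tx": 0,"ty": 0,"tz": -0.33,"twist": 0.03},{"tx": 0,"ty": 0,"tz": -0.44,"twist": 0.06},{"tx": 0,"ty": 0,"tz": -0.55,"twist": 0.09},{"tx": 0,"ty": 0,"tz": -0.6,"twist": 0.12},{"tx": 0,"ty": 0,"tz": -0.6,"twist": 0.15}]}}

```text
t: 20.9
eef_pos: [0.6203, 0.1015, 0.2189]
ee_rot: [-3.135, -0.002, -0.999]
force: [0.8, 0.0, -0.8]
width: 0.044
gripper_force: 15.0
```

{"name": "arm_command", "arguments": {"commands": [{"tx": 0,"ty": 0,"tz": 0,"twist": 0.03},{"tx": 0,"ty": 0,"tz": 0,"twist": 0.06},{"tx": 0,"ty": 0,"tz": 0,"twist": 0.09},{"tx": 0,"ty": 0,"tz": 0,"twist": 0.12},{"tx": 0,"ty": 0,"tz": 0,"twist": 0.15},{"tx": 0,"ty": 0,"tz": 0,"twist": 0.18},{"tx": 0,"ty": 0,"tz": 0,"twist": 0.183},{"tx": 0,"ty": 0,"tz": 0,"twist": 0.183}]}}

```text
t: 21.57
eef_pos: [0.6186, 0.101, 0.2142]
ee_rot: [3.142, 0.0, -1.568]
force: [0.1, -0.4, -0.8]
width: 0.0435
gripper_force: 15.0
```

{"name": "arm_command", "arguments": {"commands": [{"tx": -0.04,"ty": 0.05,"tz": 0,"twist": 0},{"tx": -0.12,"ty": 0.14,"tz": 0,"twist": 0},{"tx": -0.21,"ty": 0.25,"tz": 0,"twist": 0},{"tx": -0.3,"ty": 0.36,"tz": 0,"twist": 0},{"tx": -0.39,"ty": 0.47,"tz": 0,"twist": 0},{"tx": -0.45,"ty": 0.54,"tz": 0,"twist": 0},{"tx": -0.474,"ty": 0.568,"tz": 0,"twist": 0},{"tx": -0.474,"ty": 0.568,"tz": 0,"twist": 0}]}}

```text
t: 22.23
eef_pos: [0.4751, 0.2207, 0.2145]
ee_rot: [-3.141, 0.001, -1.565]
force: [-0.2, -0.8, -0.5]
width: 0.0438
gripper_force: 15.0
```

{"name": "arm_command", "arguments": {"commands": [{"tx": 0,"ty": 0,"tz": 0.08,"twist": 0},{"tx": 0,"ty": 0,"tz": 0.17,"twist": 0},{"tx": 0,"ty": 0,"tz": 0.27,"twist": 0},{"tx": 0,"ty": 0,"tz": 0.37,"twist": 0},{"tx": 0,"ty": 0,"tz": 0.45,"twist": 0},{"tx": 0,"ty": 0,"tz": 0.51,"twist": 0},{"tx": 0,"ty": 0,"tz": 0.545,"twist": 0},{"tx": 0,"ty": 0,"tz": 0.556,"twist": 0}]}}

```text
t: 22.9
eef_pos: [0.4767, 0.2185, 0.0744]
ee_rot: [3.14, -0.002, -1.569]
force: [-7.9, -1.6, 20.7]
width: 0.0442
gripper_force: 15.0
```

{"name": "arm_command", "arguments": {"commands": [{"tx": 0,"ty": 0,"tz": 0.003,"twist": 0},{"tx": 0,"ty": 0,"tz": 0.003,"twist": 0},{"tx": 0,"ty": 0,"tz": 0.003,"twist": 0},{"tx": 0,"ty": 0,"tz": 0.003,"twist": 0},{"tx": 0,"ty": 0,"tz": -0.04,"twist": 0},{"tx": 0,"ty": 0,"tz": -0.14,"twist": 0},{"tx": 0,"ty": 0,"tz": -0.26,"twist": 0},{"tx": 0,"ty": 0,"tz": -0.4,"twist": 0}], "claw": 0.75}}

```text
t: 23.57
eef_pos: [0.476, 0.2187, 0.1751]
ee_rot: [3.14, -0.002, -1.569]
force: [1.8, 1.2, -0.1]
width: 0.0661
gripper_force: 0.0
```

{"name": "arm_command", "arguments": {"commands": [{"tx": 0,"ty": 0,"tz": -0.14,"twist": 0},{"tx": 0,"ty": 0,"tz": -0.28,"twist": 0},{"tx": 0,"ty": 0,"tz": -0.4,"twist": 0},{"tx": 0,"ty": 0,"tz": -0.5,"twist": 0},{"tx": 0,"ty": 0,"tz": -0.5,"twist": 0},{"tx": 0,"ty": 0,"tz": -0.5,"twist": 0},{"tx": 0,"ty": 0,"tz": -0.5,"twist": 0},{"tx": 0,"ty": 0,"tz": -0.5,"twist": 0}]}}

```text
t: 24.23
eef_pos: [0.4762, 0.2191, 0.2987]
ee_rot: [3.14, -0.001, -1.57]
force: [1.2, -0.2, 0.9]
width: 0.0655
gripper_force: 0.0
```

Run:
```python
from h import *
save("wrist","w9")
S=grab_frame("scene")
cv2.imwrite("pics/s9.png",cv2.resize(S[150:380,230:520,::-1],(740,587)))
s=get_state();print(s["t"],s["eef_pos"],s["width"],s["force"])
for k,z in [("jar_a",0.01),("mill",.01),("little_jar",.01),("rack",0)]:
    print(k,[(round(r["score"],2),np.round(world("wrist",r["uv"],z)[:2],3).tolist()) for r in (grab_frame("wrist") is not None and spot_point(k,"wrist"))[:6]])
```

```text
24.3333 [0.4763081  0.21910663 0.29870829] 0.0654323222170328 [-0.1532936  -0.75318036 -0.18757744]
jar_a [(0.89, [0.477, 0.217]), (0.8, [0.472, 0.146]), (0.59, [0.474, 0.288]), (0.58, [0.469, 0.077])]
mill [(0.88, [0.466, 0.004])]
little_jar [(0.68, [0.487, 0.362]), (0.35, [0.472, 0.078])]
rack [(0.77, [0.475, 0.183])]
```

View pics/w9.png

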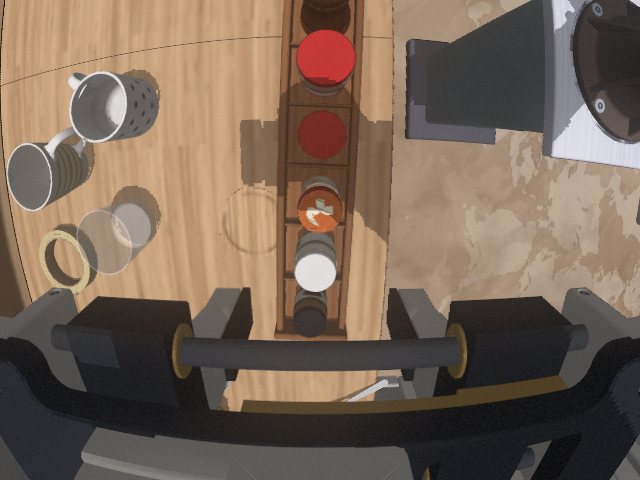

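View pics/s9.png

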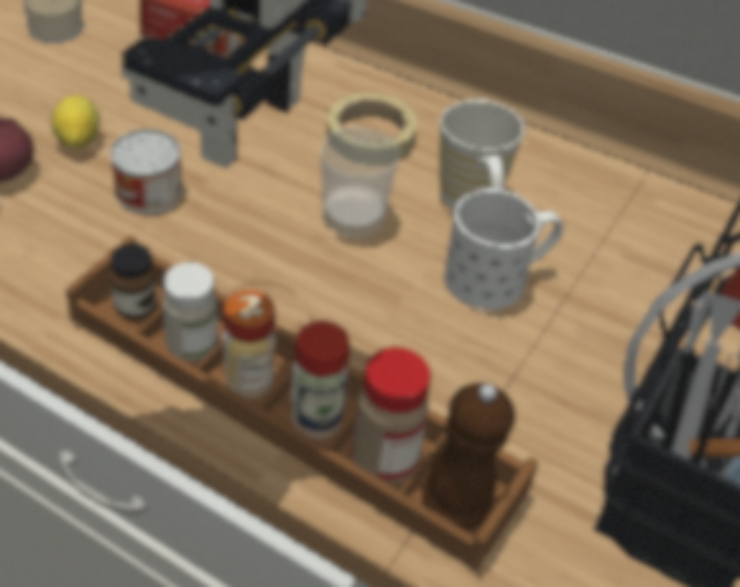

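Both views show the six standing upright in order (mill, a, b, c, d, little jar), each within a few mm of its cell centre. The tin and glass haven't been disturbed and the gripper is clear, so I'm handing in.

```bash
python3 -c "
from station import *
print(job_done())"
```

```text
the job is handed in; nothing more can be done
None
```

All four jars stand upright in the rack, stepping down from mill to little jar as a, b, c, d, and the job was handed in at about 24 s; the hand-in returned no verdict.

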